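# Let a dye jar out of the lever dispenser

### The job

Let the dye jar with the green lid out of the blue jar dispenser: press down the red lever beside its lane until the flap lifts and the jar rolls down into the tray in front, then ease the lever back up gently so that the flap does not slam shut. Work it by that lever alone: do not touch the jars or the flaps, keep the other lane shut, leave the things round about where they are, and finish clear of everything.

Things in the scene. Friction and masses are not known exactly. Their poses are not given: they have to be found in the camera images.
- dispenser: blue two-lane jar dispenser fixed to the bench, 222 x 182 x 140 mm without levers. Origin: centre of its underside; -x is its front (towards the robot), y its left, z up. Lanes centred at y = +41 and -41 mm slope 10 degrees down to the front; cheeks 72 mm high, at the flaps (x = -35 to 25 mm) up to 140 mm, 56 mm round the open catch tray (inside x = -105 to -5 mm). One jar in each lane; which is which varies
- lever_left (a joint): lever of the left (+y) lane, outside the left cheek, rad: 0 at rest (points forward, 0.35 rad above level), grows as pressed down, stop at 0.65. Pivot at x = -15, y = 115, z = 89 mm of the dispenser frame, axis along y; pad 115 mm from it. Geared 1:2 to the left flap. Sprung up: about 1.5 N at the pad at rest, 3 N when down; let go, it snaps up and the flap slams
- lever_right (a joint): lever of the right (-y) lane, mirror image: pivot at x = -15, y = -115, z = 89 mm in the dispenser frame; same values and behaviour
- lever_left_pad (a point): centre of the top of the red pad at the end of the left lever; pad 46 (along the lever) x 38 x 10 mm. In the dispenser frame at x = -121, y = 115, z = 135 mm at rest, and x = -127, z = 62 mm fully down
- lever_right_pad (a point): the same point on the right lever (y = -115 mm)
- jar_green_centre (a point): centre of the white jar with the green lid, 57 mm across, 66 mm long, about 0.14 kg, lying across its lane behind the flap (lid to the left): near x = +42 mm of the dispenser frame; rolled out, against the front lip of the tray, near x = -76 mm
- jar_pink_centre (a point): centre of the same jar with a pink lid, in the other lane; it stays there
- jar_green: the green-lidded jar itself; origin at the centre of its base, z towards the lid
- jar_pink: the pink-lidded jar itself; origin at the centre of its base, z towards the lid
- jar_yellow: bystander: upright white jar with a yellow lid, 57 x 66 mm tall, on the bench to the left; origin under its centre
- nail_brush: bystander: purple nail brush, 30 x 86 x 55 mm, to the left; origin under its centre
- masking_tape: bystander: roll of masking tape lying flat, 100 mm across, 25 mm high, to the left; origin under its centre. Farther left and behind it stand fixed squeeze bottles up to 245 mm tall; between them and the dispenser a tall black drawer cabinet stands on the bench (y about 0.03 to 0.38, open drawers out to x about 0.5, from some 0.3 m up): keep the arm in front of it
- flap_angle_right (a joint): flap of the right lane, same values and behaviour
- flap_angle_left (a joint): flap of the left lane, hinged at x = 12, z = 125 mm; rad: 0 shut, swings forward and up to 1.30, always twice the lever angle. The jar passes above about 1.1. Falling faster than 2.5 rad/s in the last 0.3 rad is a slam (finger rising at about 0.14 m/s); a finger rising at 0.05 m/s or slower shuts it gently
- flap_left: the clear flap plate of the left lane, 4 x 70 x 66 mm, with a grey lower edge; its origin lies on the flap's hinge
- flap_right: the clear flap plate of the right lane, 4 x 70 x 66 mm, with a grey lower edge; its origin lies on the flap's hinge
There are look-alikes about, which are no part of the job. What is shaped like the jar_pink but brown or purple is not meant.

How it is judged:
By the outcome, as a careful person would: the job done as asked, in the order asked, and still so for the second after the job is handed in, with the robot touching nothing.
It also fails if it takes over 42 s, if anything falls off the work surface, if the arm or the gripper's body presses on something with over 40 N, if the wrist force passes 120 N, or if a joint passes its speed limit or range.

### The arm

A 7-joint arm with a two-finger parallel gripper is mounted at the origin on a cart in front of the work surface, level with it; the furniture and walls round the work are solid. World frame = base frame: x ahead of the robot, y to its left, z up, the work surface at z = 0. Lengths are in m, angles in rad, forces in N, time in s.
With the tool pointing down it reaches from about 0.4 to 0.85 m from the base axis. Payload 4.5 kg.
Tool frame: the origin (TCP) lies at the centre of the arm's flange, where the gripper is bolted on; the fingertips stand r.tcp_to_tips ahead of it and the grasp point (between the pads) lies 147 mm ahead of it (r.tcp_to_tips is the distance from the TCP to the fingertips, in m); x points along the fingers, y is the direction in which the jaws open and shut, and the axes are right-handed (so a half turn about x gives the same grasp; the last joint's range is limited). The gripper opens to 88 mm and grips with 3 to 60 N. Pads are 18 mm wide; open, the fingers measure 123 mm over their backs; the gripper's body (75 mm by 187 mm) begins 45 mm behind the grasp point.
Start: joints at [-1.22, 0.689, -0.195, 1.565, 0.157, 0.902, -0.215], TCP at [0.195, 0.594, 0.405] pointing down, gripper open.
Joint ranges: [-3.01, 3.01], [-0.46, 2.08], [-1.47, 1.51], [0.13, 2.56], [-1, 4.14], [0.04, 2.09], [-2.66, 2.66]. Speed limits (rad/s): [2.57, 2.57, 3.14, 3.14, 3.14, 3.14, 3.14].

### API

Orientations are given as a unit quaternion [x, y, z, w].
In Python, from plant import r, eyes gives the robot as it stands.
- The arm moves only by the tool carry_out, never from a script. Its argument "targets" is text: rows parted by semicolons, each of 5 numbers parted by spaces: the opening, from 0 (shut) to 1 (fully open), then the shift along the tool's x, y, z in mm, then the turn about the tool's x in rad. A call has 1 to 20 rows; each row shifts and turns the commanded pose from where the row before left it, along the tool's axes as they then stand; what a row does not reach is not made up. A row lasts 1/12 s, in which the tool goes at most 41.7 mm and 7.16 degrees, less where a joint would pass 70% of its speed; a pose out of reach is approached as far as the arm can. A call is refused whole if a number of a shift passes 41.7 or a number of a turn 0.125, either way. A call with a gripper value outside its range is refused whole. The fingers move at their own pace and stop on an object; "force" is the grip in N (left out, the last holds). Time passes only in rows, so rows that do not move let the fingers close. It gives the time, the measured TCP pose, the force and the opening at its end, in the units of the state.
- r.get_state(): the state, without advancing time (a new reading comes with each control period).
- eyes.snapshot(name): name is "side" or "top"; returns (picture, depth): 384x512x3 uint8, blue, green, red; 384x512 float32, m along the optical axis (not along the pixel's ray), 0 where there is no reading.
- eyes.camera_params(name): a dict with "intrinsics" (3x3 intrinsics, pixels), "rvec" (rotation vector, rad) and "tvec" (3), from world to camera coordinates, as OpenCV has them. Camera axes: x right, y down, z forward; pixel columns grow to the right and rows downward; lengths in m; the calibration is good to about 2 mm. A picture is of the moment at which its call begins. camera_params takes no time and is no camera call.
- r.finish_job(): hands the job in, once; it reports no verdict.
The state is a dict: "clock": time; "q": joint angles; "qd": joint speeds; "joint_torque": joint torques, N m; "tool_pos": TCP position; "eef_rot": TCP orientation; "contact_force": force on the tool from outside, world axes, zero at the start; "moment": the same for the moment, N m; "opening": opening from 0.0 (shut) to 1.0 (fully open).
Only numpy, scipy, OpenCV 4.12 (cv2) and the standard library are available. Lean on these libraries where they do the work, as an engineer would, in place of code of your own. Each camera call takes 0.05 s, during which the arm holds its last target.

## Working session

There is one attempt and no reset: what is moved stays moved. The work goes in short steps, Python scripts to look and compute and a tool call to move; the robot and the scene stay as the last step left them, time stands still between calls to the robot, and variables do not carry over. Pictures are saved under pics/ and viewed, and the job is handed in when it is done.

Besides the shell and the picture viewer there is one more tool, called after "Request:" as a command line: name --argument value ..., lists and objects as JSON in quotes. carry_out: Moves the arm, as the interface text tells. Its arguments: {"type":"object","properties":{"targets":{"type":"string"},"force":{"type":"number"}},"required":["targets"]}

```bash
ls; mkdir -p pics
python3 - <<'E'
from plant import r, eyes
import cv2,numpy as np
s=r.get_state();print(s['clock'],s['tool_pos'],s['eef_rot'],s['opening'],r.tcp_to_tips)
for n in('side','top'):
    im,d=eyes.snapshot(n);cv2.imwrite(f'pics/{n}0.png',im);np.save(f'{n}0.npy',d)
    c=eyes.camera_params(n);R=cv2.Rodrigues(np.array(c['rvec']))[0];print(n,c['intrinsics'],(-R.T@np.array(c['tvec']).ravel()),R[2])
E
```

```text
pics
0.0 [0.19461016 0.59357479 0.40388901] [ 0.11082154  0.69832143 -0.11214748  0.69820391] 1.000686826051572 0.166
side [[409.07108078   0.         256.00409481]
 [  0.         409.07108078 200.48047066]
 [  0.           0.           1.        ]] [ 1.03185352 -0.30241697  1.1689941 ] [-0.38498906  0.24935799 -0.88859665]
top [[491.82270441   0.         260.97370215]
 [  0.         491.82270441 183.18526365]
 [  0.           0.           1.        ]] [0.22400619 0.01186816 1.56466292] [ 0.21675943 -0.0090509  -0.97618309]
```

View pics/side0.png

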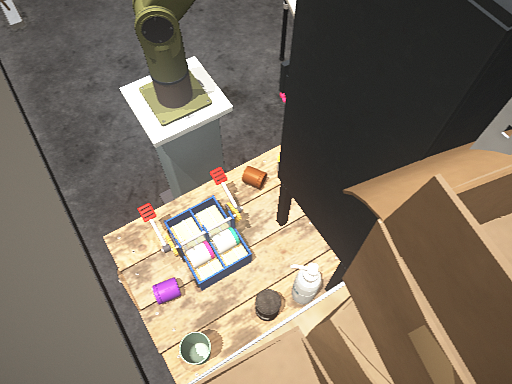

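View pics/top0.png

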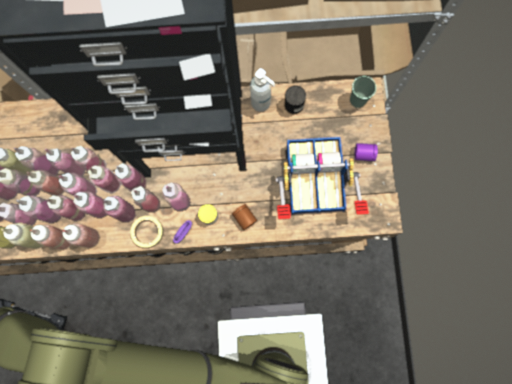

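Run:
```python
import cv2
a=cv2.imread('pics/top0.png')[125:235,255:395];b=cv2.imread('pics/side0.png')[160:300,120:280]
cv2.imwrite('pics/c_top.png',cv2.resize(a,None,fx=5,fy=5,interpolation=cv2.INTER_CUBIC));cv2.imwrite('pics/c_side.png',cv2.resize(b,None,fx=4,fy=4,interpolation=cv2.INTER_CUBIC))
```

```text
(no output)
```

View pics/c_top.png

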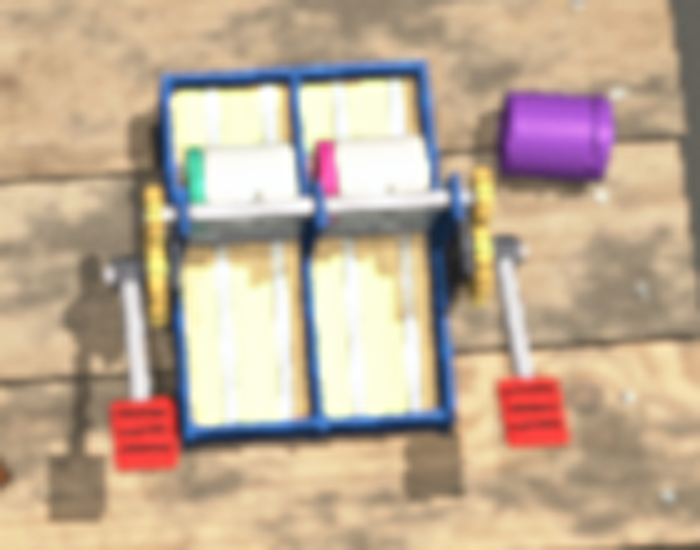

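View pics/c_side.png

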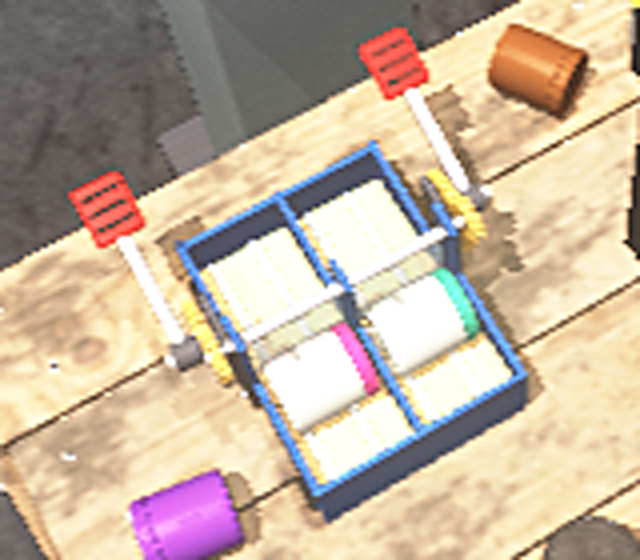

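The lidded jars in the dispenser are green at top px (294,160) / side px (236,236), and pink at top px (321,158) / side px (209,252). Brown (245,217) and purple (366,152) lie loose outside and are look-alikes. The green lid is in the left (+y) lane, so its lever is the red pad at top px (284,212) / side px (219,176). Next I measure the pads.

```bash
cat > h.py <<'E'
import cv2,numpy as np
from plant import r,eyes
def P(n):
    c=eyes.camera_params(n);R=cv2.Rodrigues(np.array(c['rvec']))[0];t=np.array(c['tvec']).reshape(3,1);K=np.array(c['intrinsics']);return K,R,t
def ray(n,uv,z):
    K,R,t=P(n);d=R.T@np.linalg.inv(K)@np.array([uv[0],uv[1],1.]);o=(-R.T@t).ravel();return o+d*(z-o[2])/d[2]
def tri(a,b):
    K,R,t=P('side');K2,R2,t2=P('top')
    X=cv2.triangulatePoints(K@np.hstack([R,t]),K2@np.hstack([R2,t2]),np.array(a,float).reshape(2,1),np.array(b,float).reshape(2,1)).ravel();return X[:3]/X[3]
def dep(n,uv,z):
    K,R,t=P(n);return (R.T@(np.linalg.inv(K)@np.array([uv[0],uv[1],1.])*z-t.ravel()))
def proj(n,X):
    K,R,t=P(n);return cv2.projectPoints(np.atleast_2d(np.array(X,float)),R,t,K,None)[0].reshape(-1,2)
def blobs(im,lo,hi,box,m=25):
    h=cv2.cvtColor(im,cv2.COLOR_BGR2HSV);h[...,0]=(h[...,0].astype(int)+30)%180
    k=cv2.inRange(h,lo,hi);q=np.zeros_like(k);x0,y0,x1,y1=box;q[y0:y1,x0:x1]=k[y0:y1,x0:x1]
    n,l,s,c=cv2.connectedComponentsWithStats(cv2.morphologyEx(q,cv2.MORPH_CLOSE,np.ones((3,3))));return [(c[i],s[i,4],l==i) for i in range(1,n) if s[i,4]>m]
E
python3 - <<'E'
from h import *
res={}
for n,box in(('top',(265,190,380,225)),('side',(130,160,240,230))):
    im=cv2.imread(f'pics/{n}0.png');d=np.load(f'{n}0.npy')
    B=blobs(im,(20,150,120),(37,255,255),box);B.sort(key=lambda b:b[0][0])
    for c,a,l in B:
        z=np.median(d[l][d[l]>0]);print(n,c,a,dep(n,c,z))
    res[n]=[b[0] for b in B]
L=tri(res['side'][1],res['top'][0]);Rr=tri(res['side'][0],res['top'][1]);print(L,Rr)
v=L-Rr;yaw=np.arctan2(-v[0],v[1]);print(np.linalg.norm(v[:2]),np.degrees(yaw))
m=(L+Rr)/2;c,s=np.cos(yaw),np.sin(yaw)
o=m[:2]+.121*np.array([c,s]);print('origin',o)
W=lambda p:[o[0]+c*p[0]-s*p[1],o[1]+s*p[0]+c*p[1],p[2]]
for nm,p in dict(padL=(-.121,.115,.135),padR=(-.121,-.115,.135),piv=(-.015,.115,.089),bl=(.111,.091,.072),br=(.111,-.091,.072),fl=(-.111,.091,.056),fr=(-.111,-.091,.056),green=(.042,.041,.06)).items():
    w=W(p);print(nm,np.round(w,3),proj('top',w).round(1),proj('side',w).round(1))
for nm,lo,hi,box in(('yellow',(50,120,120),(65,255,255),(190,200,225,230)),('brush',(150,100,80),(180,255,255),(165,215,195,245))):
    for c,a,l in blobs(cv2.imread('pics/top0.png'),lo,hi,box):print(nm,c,a,ray('top',c,.055))
for uv in((240,222),(252,212),(245,217)):print('brown',ray('top',uv,.03))
E
```

```text
top [283.65536723 211.40677966] 177 [ 0.45209186 -0.06222459  0.13529373]
top [361.08917197 207.05732484] 157 [ 0.44971307 -0.2906047   0.13458072]
side [146.37777778 211.65333333] 225 [ 0.4519291  -0.29190968  0.13347007]
side [218.12307692 175.24615385] 195 [ 0.45384831 -0.06245654  0.13334212]
[ 0.45275333 -0.06226351  0.13153387] [ 0.45032125 -0.29164975  0.13043712]
0.22939913254338515 -0.6074601840557147
origin [ 0.57253049 -0.17823947]
padL [ 0.453 -0.062  0.135] [[283.5 211.2]] [[218.  174.6]]
padR [ 0.45  -0.292  0.135] [[361.5 206.8]] [[146. 211.]]
piv [ 0.559 -0.063  0.089] [[280.7 179.6]] [[236.7 209.3]]
bl [ 0.684 -0.088  0.072] [[285.5 141.7]] [[251.8 250. ]]
br [ 0.683 -0.27   0.072] [[342.8 138.5]] [[194.7 282.5]]
fl [ 0.463 -0.086  0.056] [[290.1 211.7]] [[214.7 193.6]]
fr [ 0.461 -0.268  0.056] [[348.6 208.4]] [[160.9 221.4]]
green [ 0.615 -0.138  0.06 ] [[302.6 162.8]] [[224.7 240.6]]
yellow [207.81651376 214.07798165] 218 [0.47244973 0.16899047 0.055     ]
brush [182.11309524 231.64285714] 168 [0.42318439 0.25038687 0.055     ]
brown [0.44459439 0.07172392 0.03      ]
brown [0.4737572  0.03210593 0.03      ]
brown [0.45935706 0.05510001 0.03      ]
```

Run:
```python
from h import *
from scipy.spatial.transform import Rotation as Ro
s=r.get_state();print(Ro.from_quat(s['eef_rot']).as_matrix().round(3),s['q'],s['contact_force'])
d=np.load('top0.npy');K,R,t=P('top')
v,u=np.mgrid[0:384,0:512];c=np.stack([u,v,np.ones_like(u)],-1)@np.linalg.inv(K).T*d[...,None]
w=(c-t.ravel())@R
x,y,z=w[...,0],w[...,1],w[...,2];ok=d>0
for x0 in np.arange(.25,.75,.05):
    print(round(x0,2),[ (lambda m: round(float(z[m].max()),2) if m.any() else None)(ok&(x>=x0)&(x<x0+.05)&(y>=y0)&(y<y0+.1)) for y0 in np.arange(-.4,.8,.1)])
```

```text
[[-0.     0.311  0.95 ]
 [-0.002  0.95  -0.311]
 [-1.    -0.002  0.   ]] [-1.22020483  0.68988304 -0.19452267  1.56619435  0.15731826  0.902506
 -0.21511004] [-0.03593719  0.14970645  1.14579205]
0.25 [-0.93, -0.93, -0.93, -0.93, -0.92, -0.92, -0.93, -0.94, -0.92, -0.93, 0.32, -0.93, -0.93]
0.3 [-0.93, -0.93, -0.93, -0.93, -0.93, -0.93, -0.92, -0.92, -0.93, -0.93, -0.93, -0.93, -0.93]
0.35 [0.01, 0.01, 0.01, 0.01, 0.01, 0.01, 0.02, 0.03, 0.02, 0.13, 0.12, 0.01, 0.01]
0.4 [0.15, 0.15, 0.01, 0.15, 0.06, 0.07, 0.06, 0.03, 0.03, 0.22, 0.24, 0.22, 0.07]
0.45 [0.13, 0.14, 0.06, 0.14, 0.07, 0.07, 0.16, 0.14, 0.22, 0.19, 0.19, 0.18, 0.07]
0.5 [0.01, 0.13, 0.06, 0.13, 0.01, 0.06, 0.58, 0.23, 0.23, 0.23, 0.24, 0.19, 0.03]
0.55 [0.1, 0.15, 0.14, 0.15, 0.94, 0.95, 0.95, 0.94, 0.23, 0.23, 0.21, 0.2, 0.09]
0.6 [0.06, 0.1, 0.1, 0.08, 0.94, 0.95, 0.95, 0.94, 0.21, 0.23, 0.21, 0.21, None]
0.65 [0.06, 0.08, 0.08, 0.08, 0.9, 0.01, 0.94, 0.94, 0.12, 0.24, 0.25, 0.2, 0.05]
0.7 [0.01, 0.01, 0.01, 0.01, 0.81, None, None, None, 0.0, 0.01, 0.01, 0.14, 0.01]
```

Request:
carry_out --targets "0 -15 0 0 -0.1; 0 -15 0 0 -0.1; 0 -15 0 0 -0.105; 0 0 -28 11 0; 0 0 -28 11 0; 0 0 -28 11 0; 0 0 -28 11 0; 0 0 -28 11 0; 0 0 -28 11 0; 0 0 -28 11 0; 0 0 -28 11 0; 0 0 -28 11 0; 0 0 -28 11 0; 0 0 -28 11 0; 0 0 -28 11 0"

```text
clock: 1.35
tool_pos: [0.3229, 0.2549, 0.4496]
eef_rot: [0.004, 0.707, -0.004, 0.707]
contact_force: [1.0, -0.1, 0.1]
opening: 0.006
```

Request:
carry_out --targets "0 0 -28 7 0; 0 0 -28 7 0; 0 0 -28 7 0; 0 0 -28 7 0; 0 0 -28 7 0; 0 0 -28 7 0; 0 0 -28 7 0; 0 0 -28 7 0; 0 0 -28 7 0; 0 0 -28 7 0; 0 0 -12 18 0; 0 0 -12 18 0; 0 0 -12 18 0; 0 0 0 0 0; 0 0 0 0 0"

```text
clock: 2.6
tool_pos: [0.4432, -0.0616, 0.4493]
eef_rot: [0.005, 0.707, -0.005, 0.707]
contact_force: [-0.4, 0.9, -0.1]
opening: 0.005
```

Run:
```python
from h import *
from scipy.spatial.transform import Rotation as Ro
for n in('side','top'):
    im,d=eyes.snapshot(n);cv2.imwrite(f'pics/{n}1.png',im)
s=r.get_state();p=np.array(s['tool_pos']);M=Ro.from_quat(s['eef_rot']).as_matrix();print(s['clock'],p,M.round(3),s['contact_force'],s['opening'],'tips',p+M[:,0]*r.tcp_to_tips)
```

```text
2.7 [ 0.44222253 -0.06054434  0.44941805] [[-0.002  0.011  1.   ]
 [ 0.     1.    -0.011]
 [-1.     0.    -0.002]] [ 0.05261012  0.53175072 -0.62788289] 0.007122453959534351 tips [ 0.44196265 -0.06048063  0.28341826]
```

View pics/side1.png

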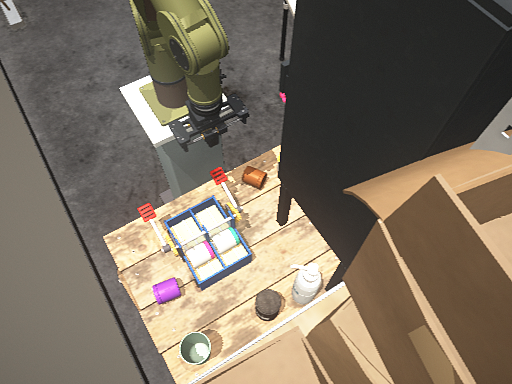

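View pics/top1.png

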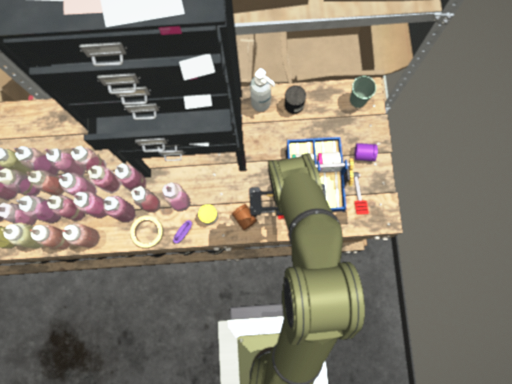

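Request:
carry_out --targets "0 25 0 4 0; 0 30 0 0 0; 0 30 0 0 0; 0 25 0 0 0; 0 10 0 0 0; 0 0 0 0 0; 0 0 0 0 0"

```text
clock: 3.28
tool_pos: [0.4464, -0.0604, 0.3297]
eef_rot: [0.004, 0.708, -0.004, 0.707]
contact_force: [0.9, 0.4, -0.8]
opening: 0.004
```

```bash
cat > look.py <<'E'
import sys
from h import *
from scipy.spatial.transform import Rotation as Ro
k=sys.argv[1]
a=[]
for n in('side','top'):
    im,d=eyes.snapshot(n)
    a.append(cv2.resize(im[140:300,120:280] if n=='side' else im[115:245,225:385],None,fx=2.5 if n=='side' else 2.5,fy=2.5,interpolation=cv2.INTER_CUBIC))
h=max(x.shape[0] for x in a);a=[cv2.copyMakeBorder(x,0,h-x.shape[0],0,0,0) for x in a]
cv2.imwrite(f'pics/look{k}.png',np.hstack(a))
s=r.get_state();p=np.array(s['tool_pos']);M=Ro.from_quat(s['eef_rot']).as_matrix();print(s['clock'],s['contact_force'],s['opening'],'tips',p+M[:,0]*r.tcp_to_tips)
E
python3 look.py 2
```

```text
3.3833 [-0.36108447 -0.47228229  0.2470908 ] 0.005288404898696335 tips [ 0.44729599 -0.06071624  0.16463606]
```

View pics/look2.png

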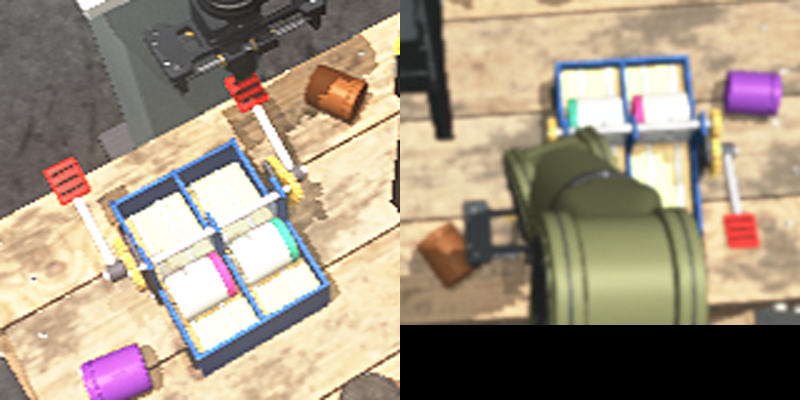

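Side crop (245,85): the closed fingertip is just above the left red pad, and both flaps are shut. Pressing down now.

Request:
carry_out --targets "0 5 0 0 0; 0 5 0 0 0; 0 5 0 0 0; 0 5 0 0 0; 0 5 0 0 0; 0 5 0 0 0; 0 5 0 0 0; 0 5 0 0 0; 0 5 0 0 0; 0 5 0 0 0; 0 5 0 0 0; 0 5 0 0 0; 0 5 0 0 0; 0 5 0 0 0; 0 5 0 0 0; 0 5 0 0 0; 0 5 0 0 0; 0 4 0 0 0; 0 0 0 0 0; 0 0 0 0 0"

```text
clock: 5.05
tool_pos: [0.4473, -0.0611, 0.2405]
eef_rot: [0.004, 0.707, -0.004, 0.707]
contact_force: [-1.1, -0.8, 2.6]
opening: 0.005
```

```bash
python3 look.py 3
```

```text
5.15 [-0.75971153 -1.4808581   2.30949669] 0.006114293321862398 tips [ 0.44734418 -0.0610971   0.07485535]
```

View pics/look3.png

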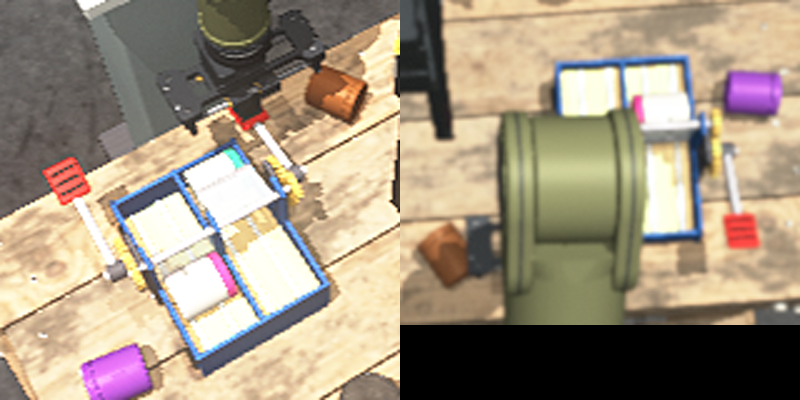

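Run:
```python
from h import *
im,d=eyes.snapshot('side')
cv2.imwrite('pics/s4.png',cv2.resize(im[170:290,150:260],None,fx=5,fy=5,interpolation=cv2.INTER_CUBIC))
o=np.array([.5725,-.1782]);a=-.0106;c,s=np.cos(a),np.sin(a)
W=lambda p:[o[0]+c*p[0]-s*p[1],o[1]+s*p[0]+c*p[1],p[2]]
for p in((-.076,.041,.045),(-.076,.07,.045),(-.076,.074,.07),(-.076,.008,.07)):print(p,proj('side',W(p)),(proj('side',W(p))-[150,170])*5)
print(r.get_state()['clock'])
```

```text
(-0.076, 0.041, 0.045) [[206.05849882 211.44587931]] [[280.29249411 207.22939654]]
(-0.076, 0.07, 0.045) [[214.42878279 207.04557025]] [[322.14391394 185.22785123]]
(-0.076, 0.074, 0.07) [[214.92240165 202.74321524]] [[324.61200827 163.71607619]]
(-0.076, 0.008, 0.07) [[195.40447681 212.95007962]] [[227.02238403 214.75039808]]
5.2
```

View pics/s4.png

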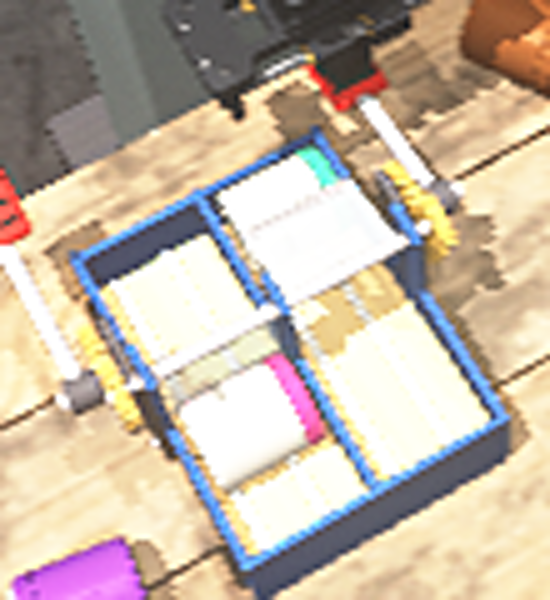

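The green jar is in the tray against the front lip: its lid is at crop px (315,165), and (324,164) was predicted. The pink jar's flap is still shut. Now I ease the lever up at 0.036 m/s, then slower.

Request:
carry_out --targets "0 -2 0 0 0; 0 -3 0 0 0; 0 -3 0 0 0; 0 -3 0 0 0; 0 -3 0 0 0; 0 -3 0 0 0; 0 -3 0 0 0; 0 -3 0 0 0; 0 -3 0 0 0; 0 -3 0 0 0; 0 -3 0 0 0; 0 -3 0 0 0; 0 -3 0 0 0; 0 -3 0 0 0; 0 -3 0 0 0; 0 -2 0 0 0; 0 -2 0 0 0; 0 -2 0 0 0; 0 -2 0 0 0; 0 -2 0 0 0"

```text
clock: 6.87
tool_pos: [0.447, -0.0611, 0.2948]
eef_rot: [0.004, 0.707, -0.004, 0.707]
contact_force: [1.3, -0.3, 1.8]
opening: 0.006
```

Request:
carry_out --targets "0 -2 0 0 0; 0 -2 0 0 0; 0 -2 0 0 0; 0 -2 0 0 0; 0 -2 0 0 0; 0 -2 0 0 0; 0 -2 0 0 0; 0 -2 0 0 0; 0 -2 0 0 0; 0 -2 0 0 0; 0 -2 0 0 0; 0 -2 0 0 0; 0 -2 0 0 0; 0 -2 0 0 0; 0 -2 0 0 0; 0 -2 0 0 0; 0 -3 0 0 0; 0 -4 0 0 0; 0 -5 0 0 0; 0 0 0 0 0"

```text
clock: 8.53
tool_pos: [0.4472, -0.0611, 0.3396]
eef_rot: [0.004, 0.707, -0.004, 0.708]
contact_force: [0.6, -1.1, -0.6]
opening: 0.007
```

```bash
python3 look.py 5
```

```text
8.6333 [ 0.11214096 -0.62836847 -0.41639825] 0.006722017256163486 tips [ 0.44719986 -0.06110083  0.17299605]
```

View pics/look5.png

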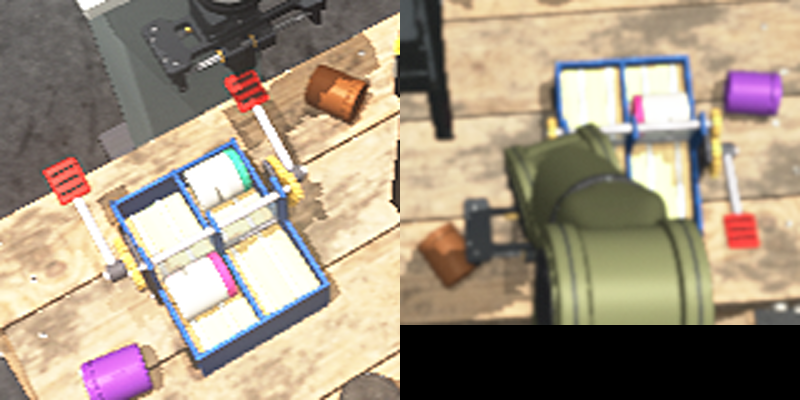

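Flap shut, lever at rest (side crop (245,88)), green jar in the tray (side crop (218,178)). I raise the tool clear and back off a little.

Request:
carry_out --targets "0 -20 0 0 0; 0 -30 0 0 0; 0 -30 0 0 0; 0 -20 0 -10 0; 0 0 0 -25 0; 0 0 0 -15 0; 0 0 0 0 0; 0 0 0 0 0; 0 0 0 0 0; 0 0 0 0 0"

```text
clock: 9.47
tool_pos: [0.398, -0.0604, 0.4386]
eef_rot: [0.004, 0.707, -0.004, 0.707]
contact_force: [0.0, 0.4, -0.0]
opening: 0.006
```

```bash
python3 look.py 6
```

```text
9.5667 [ 0.24097117 -1.26021246  0.4388609 ] 0.0050019640720325035 tips [ 0.39782171 -0.06037938  0.2724654 ]
```

View pics/look6.png

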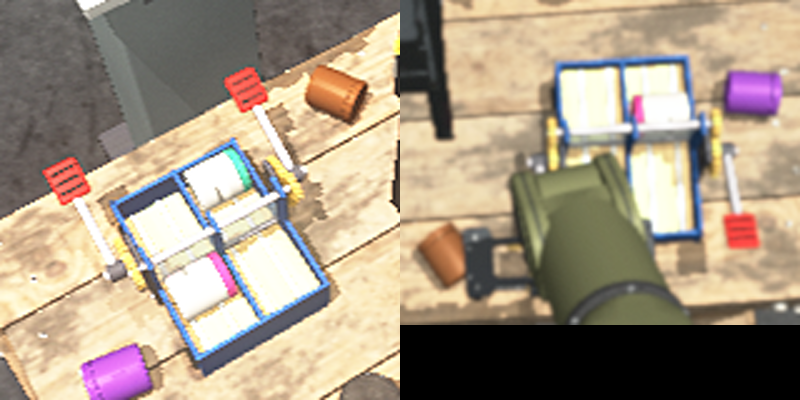

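The side view shows both levers up, both flaps shut, the green jar in the tray and the pink jar still behind its flap. The tool is clear.

```bash
python3 -c "
from plant import r
print(r.finish_job())"
```

```text
the job is handed in; nothing more can be done
None
```

The green-lidded jar is out of the left lane and lying in the tray against the front lip. I pressed only the left red lever, with closed fingertips at about 0.06 m/s. I then eased it back up at about 0.02–0.036 m/s, well under the 0.05 m/s limit for a gentle close.

**Last checks:** The final side view shows both levers at rest, both flaps shut and the pink jar still behind its flap. The brown and purple look-alikes are where they were. I handed in at about 9.6 s with the fingertips at z = 0.27 m and no contact force beyond about 1 N of sensor noise.

**Not checked:**
- The arm hid the left lane from the top camera, so the tray and left flap were confirmed by the side view only.
- I did not measure the yellow jar, nail brush or masking tape again afterwards. The arm passed well above them, with the fingertips about 0.28 m up, and there was no sign of contact.
- I did not measure the flap's closing speed. That it shut gently follows from how slowly the lever was raised.

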